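# Gauge the depth of the knife block's hole

### The arm

A 6-joint arm with a two-finger parallel gripper is mounted at the origin on a cart in front of the work surface, level with it; the furniture and walls round the work are solid. World frame = base frame: x ahead of the robot, y to its left, z up, the work surface at z = 0. Lengths are in m, angles in rad, forces in N, time in s.
With the tool pointing down it reaches from about 0.35 to 0.975 m from the base axis. Payload 4.9 kg.
Tool frame: the origin (TCP) lies at the very end of the fingers, on their centre line; the grasp point (between the pads) lies 19 mm behind it; z points along the fingers, y is the line along which they close (so a half turn about z gives the same grasp; the last joint's range is limited). The gripper opens to 85 mm and grips with 20 to 120 N. Pads are 22 mm wide; open, the fingers measure 114 mm over their backs; the gripper's body (76 mm by 85 mm) begins 54 mm behind the grasp point. The pads swing forward as they close: fully open they stand 13 mm farther back than shut.
Start: joints at [-1.376, 0.053, 1.613, -0, 1.476, -0.119], TCP at [0.193, -0.594, 0.231] pointing down, gripper open.
Joint ranges: [-3.01, 3.01], [-1.01, 2.22], [0.06, 2.58], [-1.02, 4.17], [0.09, 2.62], [-3.14, 3.14]. Speed limits (rad/s): [2.57, 2.57, 3.14, 3.14, 3.14, 3.14].

### API

Orientations are given as a unit quaternion [w, x, y, z].
In Python, from plant import manip, vision, order gives the robot as it stands.
- The arm moves only by the tool play_rows, never from a script. Its argument "steps" is a list that holds one entry, the list of rows, each a list of 6 numbers: the shift along the tool's x, y, z in mm, then the turn, a rotation vector about the tool's x, y, z in degrees. A call has 1 to 12 rows; each row is the pose to reach, as a shift and turn from the pose commanded when the call began, along the tool's axes at that moment; what a row does not reach only later rows make up. A row lasts 1/12 s, in which the tool goes at most 41.7 mm and 7.16 degrees, less where a joint would pass 70% of its speed; a pose out of reach is approached as far as the arm can. A call with a gripper value outside its range is refused whole. "claw" is the gripper's target within -1 to 1 (fully open at 1, half-way at 0, shut at -1), set as the call begins (left out, the last holds). The fingers move at their own pace and stop on an object; the grip force is fixed at half the most. Time passes only in rows, so rows that repeat a pose let the fingers close. It gives the time, the measured TCP pose, the force, the opening and the grip force at its end, in the units of the state.
- manip.state(): the state, without advancing time (a new reading comes with each control period).
- vision.grab_frame(name): name is "scene" or "side" or "wrist"; returns (picture, depth): 480x640x3 uint8, blue, green, red; 480x640 float32, m along the optical axis (not along the pixel's ray), 0 where there is no reading.
- vision.camera_info(name): a dict with "K" (3x3 intrinsics, pixels), "eye" and "orientation" of the camera in the world; the wrist camera has in their place "T_tool_cam" (4x4, takes a point from camera to tool coordinates, whose origin is the TCP and whose axes are the flange's). Camera axes: x right, y down, z forward; pixel columns grow to the right and rows downward; lengths in m; the calibration is good to about 2 mm. The wrist camera is an equidistant fisheye: a pixel r from the principal point sees the ray r / f radians off the axis. A picture is of the moment at which its call begins: read the wrist's pose just before it. camera_info takes no time and is no camera call.
- order.job_done(): hands the job in; it is judged then, once.
The state is a dict: "time": time; "joint_pos": joint angles; "joint_vel": joint speeds; "joint_efforts": joint torques, N m; "tool_pos": TCP position; "tool_rot": TCP orientation; "contact_force": force on the tool from outside, world axes, zero at the start; "ft_torque": the same for the moment, N m; "gripper_width": opening from 0.0 (shut) to 1.0 (fully open); "grasp_force": force on a finger pad.
Only numpy, scipy, OpenCV 4.12 (cv2) and the standard library are available. Lean on these libraries where they do the work, as an engineer would, in place of code of your own. Each camera call takes 0.05 s, during which the arm holds its last target. There are 200 camera calls.

### The job

I want to know how deep the round hole in the knife block is. Take the depth gauge out of its grey stand by its blue head, lower it upright into the hole, still holding it, until you feel it lightly touch the bottom, then let go, push its orange collar down the rod and press it firmly but gently onto the block's top. Leave the gauge standing on the bottom of the hole with the collar flat on the block so that I can read it, and do not push the other things about.

Things in the scene. Friction and masses are not known exactly. Their poses are not given: they have to be found in the camera images.
- head_centre (a point): centre of the blue cylindrical head of the depth gauge, 20 mm across and 22 mm tall; z points up along the rod, away from the tip. The gauge (about 165 g in all) is a steel rod 10 mm thick with the head on top: tip to head centre 125 mm, tip to head top 136 mm, tip to the head's underside 114 mm. At the start it stands upright in the stand, tip 35 mm below the stand's top
- gauge_tip: blunt steel tip of the gauge (4 mm long, tapering from 10 mm rod to 6 mm at the end); origin at its very end, z up along the rod
- collar (a joint): how far the orange collar has been slid down the rod from its top position, m. Collar: a flat disc 50 mm across and 8 mm thick around the rod, below the head; at 0 its underside is 96 mm from the tip (10 mm gap between its top and the head), at 0.018 it is 78 mm from the tip. It slides stiffly, needing 4 to 5 N, and stays where it is left; to seat it on the block, press a few newtons harder than sliding takes, but forcing it spoils the reading; at the start 0 to 0.003
- collar_under (a point): centre of the collar's flat underside, z up along the rod
- hole_mouth (a point): centre of the mouth of the round blind hole, on the flat top of the knife block (110 mm above the worktop), z up. Hole 12.4 mm across with a 2 mm chamfer; its depth is unknown, between 72 and 90 mm (its bottom is a hard plug, which a push of over about 15 N might drive deeper, so touch it lightly)
- knife_block: wooden knife block, 90 x 140 x 110 mm, which cannot be moved; origin at the centre of its underside; the hole is 18 mm from the centre towards its own -x, and the dark blade slots on the other half of the top are only shallow marks here
- stand_mouth (a point): centre of the mouth of the hole in the top of the gauge's grey stand (70 x 70 x 45 mm, fixed; hole 12.2 mm across, 35 mm deep), z up
- jar_1: bystander: glass jar with red lid, 60 mm across, 86 mm tall; origin at the centre of its underside
- kitchen_timer: bystander: red and white kitchen timer, 64 mm across, 50 mm tall; origin at the centre of its underside
- mug_1: bystander: green and white mug, 86 x 120 x 88 mm; origin at the centre of its underside
- lemon_1: bystander: lemon, 78 x 55 x 56 mm; origin at the centre of its underside
There are look-alikes about, which are no part of the job. Of the things like the knife_block, leave any that is pink or yellow; of the rest the larger one is meant.

How it is judged:
On the way, in this order (a step that is already met when the one before it is completed fails the run):
1. the gauge, still held by its head, stands with its tip on the bottom of the hole (contact force between gauge_tip and knife_block above 0.5 N and z of gauge_tip in the frame of hole_mouth below -0.065 m and contact force between the fingers and gauge_head above 3 N), for 0.1 s.
2. the collar is pressed onto the block's top with 2 N or more (contact force between collar and knife_block above 2 N and z of collar_under in the frame of hole_mouth below 0.0015 m), for 0.1 s.
At the end, for the whole second after the job is handed in: the gauge stands released and at rest in the block's hole, upright within 0.05 rad, its tip resting on the bottom (contact force above 0.1 N) and the underside of its collar within 1.5 mm of the block's top (z of gauge_tip in the frame of hole_mouth below -0.065 m and contact force between gauge_tip and knife_block above 0.1 N and z of collar_under in the frame of hole_mouth below 0.0015 m and horizontal distance between collar_under and hole_mouth below 0.004 m and angle between gauge_tip's own z axis and vertical below 0.05 rad and linear speed of gauge_tip below 0.01 m/s); the robot touches nothing.
It fails at once if the bottom forced: the gauge's tip pressed with more than 15 N (contact force between gauge_tip and knife_block above 15 N).
It fails at once if the collar forced: pressed on the block with more than 20 N (contact force between collar and knife_block above 20 N).
It fails at once if the knife block hit by the fingers with more than 25 N (contact force between the fingers and knife_block above 25 N).
It fails at once if a bystander (jar, timer, mug, lemon) moved more than 30 mm (distance of any of jar_1, kitchen_timer, mug_1, lemon_1 from where it was at the start of the episode above 0.03 m).
It also fails if it takes over 66 s, if anything falls off the work surface, if the arm or the gripper's body presses on something with over 40 N, if the wrist force passes 120 N, or if a joint passes its speed limit or range.

## Working session

There is one attempt and no reset: what is moved stays moved. The work goes in short steps, Python scripts to look and compute and a tool call to move; the robot and the scene stay as the last step left them, time stands still between calls to the robot, and variables do not carry over. Pictures are saved under pics/ and viewed, at most 10 in all, crops included, and the job is handed in when it is done.

Besides the shell and the picture viewer there is one more tool, called after "Emit:" as name(argument=value, ...) on one line, values as JSON. play_rows: Moves the arm, as the interface text tells. Its arguments: {"type":"object","properties":{"steps":{"type":"array"},"claw":{"type":"number"}},"required":["steps"]}

```bash
mkdir -p pics; python3 - <<'E'
from plant import manip, vision, order
import cv2,numpy as np
s=manip.state();print(s)
ims=[]
for n in ["scene","side","wrist"]:
    i,d=vision.grab_frame(n);np.savez(f"pics/{n}0.npz",i=i,d=d)
    cv2.imwrite(f"pics/{n}0.png",i);print(n,vision.camera_info(n))
E
```

```text
{'time': 0.0, 'joint_pos': array([-1.37602189e+00,  5.33661981e-02,  1.61429131e+00,  2.67353423e-05,
        1.47596603e+00, -1.18981558e-01]), 'joint_vel': array([-8.36309306e-04,  4.35634151e-04, -1.91337997e-04, -2.99015576e-04,
        2.02110025e-04, -6.89539377e-05]), 'joint_efforts': array([-9.87126941e-05, -3.93672502e+01, -3.70179319e+01, -8.88870409e-05,
        7.08683452e-03,  1.17348478e-06]), 'tool_pos': array([ 0.19279516, -0.5938778 ,  0.23005882]), 'tool_rot': array([-1.01521849e-03,  9.87719554e-01,  1.56233964e-01, -2.51757148e-05]), 'contact_force': array([ 0.38410159, -0.59803872,  0.54527007]), 'ft_torque': array([-0.01487036,  0.00369336,  0.02149086]), 'grasp_force': 0.0, 'gripper_width': 0.9973406038653612}
scene {'K': array([[493.10031317,   0.        , 318.50414668],
       [  0.        , 493.10031317, 234.9339007 ],
       [  0.        ,   0.        ,   1.        ]]), 'eye': array([-0.00951297, -0.52691245,  0.49015158]), 'orientation': array([-0.50439869,  0.76884832, -0.33427124,  0.20668082])}
side {'K': array([[507.5478595 ,   0.        , 311.26203338],
       [  0.        , 507.5478595 , 240.06623984],
       [  0.        ,   0.        ,   1.        ]]), 'eye': array([-0.19206692,  0.44623875,  0.87912587]), 'orientation': array([ 0.21283116, -0.47454561,  0.77991047, -0.3482083 ])}
wrist {'K': array([[371.64829954,   0.        , 315.66654046],
       [  0.        , 371.64829954, 244.24019859],
       [  0.        ,   0.        ,   1.        ]]), 'T_tool_cam': array([[-3.95849132e-05, -9.56832303e-01, -2.90640574e-01,
         7.45012041e-02],
       [ 9.99999987e-01,  8.33124173e-06, -1.63626548e-04,
         3.16226905e-04],
       [ 1.58984564e-04, -2.90640577e-01,  9.56832289e-01,
        -1.43298662e-01],
       [ 0.00000000e+00,  0.00000000e+00,  0.00000000e+00,
         1.00000000e+00]])}
```

View pics/scene0.png

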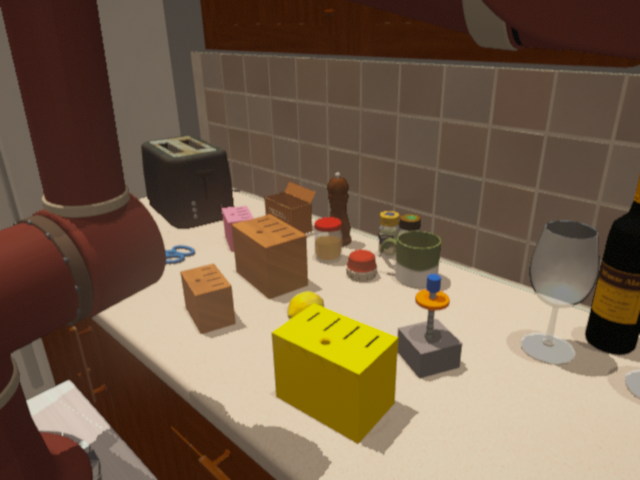

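View pics/side0.png

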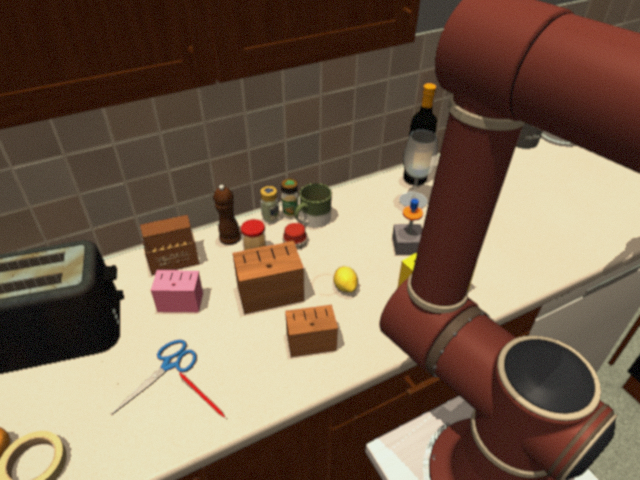

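Candidates for the block: large brown at scene (270,250) / side (268,275), small brown at scene (208,297), pink (238,225) and yellow (335,365). The open brown box at (288,212) has no such top. The large brown block fits: it is not pink or yellow, and it is bigger than the small brown one. I'll confirm this in an enlarged crop and measure.

```bash
cat > h.py <<'E'
import numpy as np,cv2
from scipy.spatial.transform import Rotation as R
from plant import manip,vision
def rot(q): return R.from_quat([q[1],q[2],q[3],q[0]]).as_matrix()
def campose(n,s=None):
    c=vision.camera_info(n)
    if n!="wrist": return c["K"],rot(c["orientation"]),np.array(c["eye"])
    T=c["T_tool_cam"];Rt=rot(s["tool_rot"]);return c["K"],Rt@T[:3,:3],Rt@T[:3,3]+s["tool_pos"]
def rays(n,uv,s=None):
    K,Rw,e=campose(n,s);uv=np.atleast_2d(uv).astype(float)
    x=(uv[:,0]-K[0,2])/K[0,0];y=(uv[:,1]-K[1,2])/K[1,1]
    if n=="wrist":
        r=np.hypot(x,y);k=np.where(r>1e-9,np.sin(r)/np.maximum(r,1e-9),1);d=np.stack([x*k,y*k,np.cos(r)],1)
    else: d=np.stack([x,y,np.ones_like(x)],1)
    return e,d@Rw.T
def plane(n,uv,z,s=None):
    e,d=rays(n,uv,s);return e+d*((z-e[2])/d[:,2])[:,None]
def cloud(n,D,s=None):
    v,u=np.nonzero(D>0);e,d=rays(n,np.stack([u,v],1),s)
    _,Rw,_=campose(n,s);dz=d@Rw[:,2]
    P=np.full(D.shape+(3,),np.nan);P[v,u]=e+d*(D[v,u]/dz)[:,None];return P
def tri(n1,p1,n2,p2):
    e1,d1=rays(n1,p1);e2,d2=rays(n2,p2);d1=d1[0]/np.linalg.norm(d1);d2=d2[0]/np.linalg.norm(d2)
    t=np.linalg.lstsq(np.stack([d1,-d2],1),e2-e1,rcond=None)[0];a=e1+t[0]*d1;b=e2+t[1]*d2;return (a+b)/2,np.linalg.norm(a-b)
E
python3 - <<'E'
from h import *
c=[]
for n,(x,y,w,h) in {"scene":(225,205,90,95),"side":(225,235,90,95)}.items():
    f=np.load(f"pics/{n}0.npz");i,D=f["i"],f["d"];P=cloud(n,D)
    hsv=cv2.cvtColor(i,cv2.COLOR_BGR2HSV)
    m=cv2.inRange(hsv,(105,150,60),(125,255,255))
    k,l,st,ce=cv2.connectedComponentsWithStats(m)
    for j in range(1,k):
        if st[j,4]>20:print(n,"blue",ce[j],st[j],np.nanmedian(P[l==j],0))
    m=cv2.inRange(hsv,(8,200,150),(20,255,255))
    k,l,st,ce=cv2.connectedComponentsWithStats(m)
    for j in range(1,k):
        if st[j,4]>60:print(n,"orange",ce[j],st[j],np.nanmedian(P[l==j],0))
    # block top: points with z~0.11 in the crop
    sub=np.zeros(D.shape,bool);sub[y:y+h,x:x+w]=1
    t=sub&(abs(P[...,2]-.11)<.008)
    print(n,"top",t.sum(),cv2.minAreaRect((P[t][:,:2]*1000).astype(np.float32)),np.median(P[t][:,2]))
    c.append(cv2.resize(i[y:y+h,x:x+w],None,fx=4.4,fy=4.4,interpolation=cv2.INTER_CUBIC))
cv2.imwrite("pics/crop1.png",np.hstack(c))
E
```

```text
scene blue [433.5 277.5] [428 275  12   6  62] [ 0.54574427 -0.21332409  0.14620638]
scene orange [431.81329923 299.46547315] [416 290  33  18 391] [ 0.54144513 -0.21691613  0.11216068]
scene top 1555 ((559.608642578125, 166.17799377441406), (146.82476806640625, 92.36273193359375), 78.67295837402344) 0.10960563278101526
side blue [414.02380952 203.47619048] [412 200   6   9  42] [ 0.5431395  -0.20554872  0.14319565]
side orange [412.1969697 213.6969697] [404 208  18  12 132] [ 0.54174865 -0.2041382   0.11124466]
side top 2014 ((557.78125, 167.6279296875), (141.29298400878906, 95.63088989257812), 79.47391510009766) 0.10965835633621018
```

View pics/crop1.png

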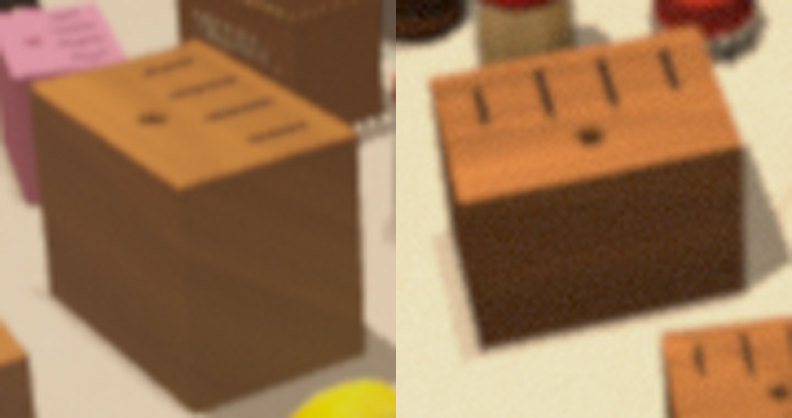

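The crop shows that the large brown block has a round hole and four slots. The hole is at about scene (259.8,231.8) and side (269.1,265.7). Next I'll work out positions.

```bash
python3 - <<'E'
from h import *
np.set_printoptions(precision=4,suppress=True)
a,b=(259.8,231.8),(269.1,265.7)
print("hole",plane("scene",a,.11),plane("side",b,.11),tri("scene",a,"side",b))
for n,bb in {"scene":(415,265,450,308),"side":(400,192,428,224)}.items():
    i=np.load(f"pics/{n}0.npz")["i"];hsv=cv2.cvtColor(i,cv2.COLOR_BGR2HSV)
    x0,y0,x1,y1=bb
    for nm,lo,hi in [("head",(100,110,30),(130,255,255)),("collar",(5,150,90),(25,255,255))]:
        m=np.zeros(i.shape[:2],np.uint8);m[y0:y1,x0:x1]=cv2.inRange(hsv,lo,hi)[y0:y1,x0:x1]
        x,y,w,h=cv2.boundingRect(m);c=(x+(w-1)/2,y+(h-1)/2)
        print(n,nm,(x,y,w,h),c,plane(n,c,.135 if nm=="head" else .109))
f=np.load("pics/scene0.npz");P=cloud("scene",f["d"])
for nm,(u,v) in dict(glass=(553,320),glassbowl=(565,265),bottle=(615,300),mill=(340,190),jar=(328,225),timer=(362,260),mug=(418,240),wall=(400,120),lemon=(305,300)).items(): print(nm,P[v,u])
print("glassbase",plane("scene",(548,350),0))
E
```

```text
hole [[0.5399 0.1664 0.11  ]] [[0.5402 0.1713 0.11  ]] (array([0.5428, 0.1703, 0.1077]), np.float64(0.0005536659549443968))
scene head (428, 274, 13, 18) (434.0, 282.5) [[ 0.5516 -0.2117  0.135 ]]
scene collar (416, 289, 33, 19) (432.0, 298.0) [[ 0.5509 -0.211   0.109 ]]
side head (411, 199, 7, 11) (414.0, 204.0) [[ 0.5488 -0.2113  0.135 ]]
side collar (403, 207, 20, 14) (412.5, 213.5) [[ 0.5458 -0.2089  0.109 ]]
glass [ 0.6943 -0.3397  0.0573]
glassbowl [ 0.6594 -0.3498  0.1692]
bottle [ 0.7467 -0.4038  0.0953]
mill [0.7727 0.1646 0.1355]
jar [0.6933 0.1284 0.0862]
timer [0.6774 0.0224 0.045 ]
mug [ 0.7894 -0.0333  0.0671]
wall [0.8608 0.0741 0.2872]
lemon [ 0.4874 -0.0082  0.0516]
glassbase [[ 0.6971 -0.3406  0.    ]]
```

Emit:
play_rows(steps=[[[30.5,-17,2,0,0,0],[61,-34,4,0,0,0],[91.5,-51,6,0,0,0],[122,-68,8,0,0,0],[152.5,-85,10,0,0,0],[183,-101.5,12,0,0,0],[213.5,-118.5,14,0,0,0],[244,-135.5,16,0,0,0],[275,-152,18,0,0,0],[305,-169,20,0,0,0],[336,-186,22,0,0,0],[366,-203,24,0,0,0]]], claw=0.3)

```text
time: 1.15
tool_pos: [0.4792, -0.2868, 0.2069]
tool_rot: [-0.0, 0.988, 0.156, -0.0]
contact_force: [-0.2, 0.5, -0.7]
gripper_width: 0.649
grasp_force: 0.0
```

Emit:
play_rows(steps=[[[30,-17,2,0,0,0],[60,-34,4,0,0,0],[84,-48,6,0,0,0],[92,-51,6,0,0,0],[92,-51,6,0,0,0],[92,-51,6,0,0,0],[92,-51,6,0,0,0]]])

```text
time: 1.73
tool_pos: [0.5494, -0.2125, 0.2012]
tool_rot: [0.0, 0.988, 0.156, -0.0]
contact_force: [0.0, 0.4, -0.2]
gripper_width: 0.649
grasp_force: 0.0
```

```bash
python3 - <<'E'
from h import *
np.set_printoptions(precision=4,suppress=True)
s=manip.state();i,D=vision.grab_frame("wrist");cv2.imwrite("pics/w1.png",i)
np.savez("pics/w1.npz",i=i,d=D)
print(s["tool_pos"],s["tool_rot"],s["joint_pos"],s["contact_force"],s["gripper_width"])
hsv=cv2.cvtColor(i,cv2.COLOR_BGR2HSV)
for nm,lo,hi,z in [("head",(100,110,30),(130,255,255),.146),("collar",(5,150,90),(25,255,255),.112)]:
    k,l,st,ce=cv2.connectedComponentsWithStats(cv2.inRange(hsv,lo,hi))
    for j in range(1,k):
        if st[j,4]>100: print(nm,ce[j],st[j],plane("wrist",ce[j],z,s))
E
```

```text
[ 0.5494 -0.2125  0.2012] [ 0.0001  0.9878  0.1557 -0.0003] [-0.4951 -0.0115  1.7287 -0.0006  1.4247  0.7632] [ 0.0346  0.3842 -0.2025] 0.6492621654442389
collar [ 94.3768 206.1749] [  69  171   41   72 1481] [[ 0.5314 -0.0509  0.112 ]]
collar [314.6909 242.345 ] [ 278  213   74   71 2983] [[ 0.5542 -0.2106  0.112 ]]
collar [266.0124 395.0124] [ 238  377   56   41 1374] [[ 0.4206 -0.2126  0.112 ]]
```

View pics/w1.png

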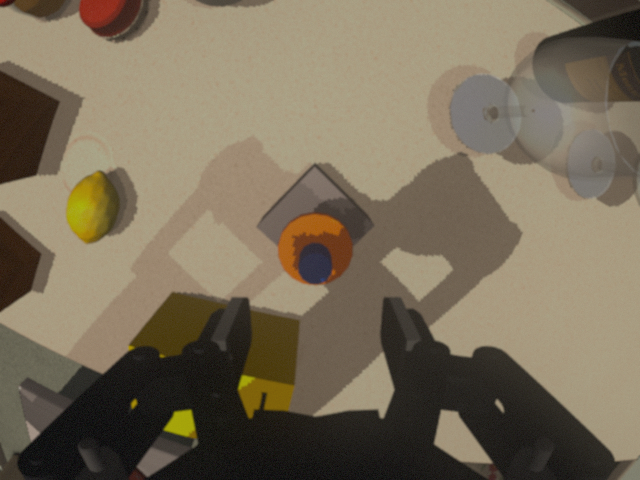

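The wrist view shows the collar centred near (314.5,248), the dark blue head near (315,263), and the fingertips either side at (235,300) and (395,300). The way down is clear.

```bash
python3 - <<'E'
from h import *
np.set_printoptions(precision=4,suppress=True)
s=manip.state();i=np.load("pics/w1.npz")["i"]
m=np.zeros(i.shape[:2],np.uint8);hsv=cv2.cvtColor(i,cv2.COLOR_BGR2HSV)
mm=cv2.inRange(hsv,(105,60,20),(135,255,255));m[235:290,290:340]=mm[235:290,290:340]
x,y,w,h=cv2.boundingRect(m);print("head",x,y,w,h)
print(plane("wrist",(x+(w-1)/2,y+(h-1)/2),.138,s), plane("wrist",(314.5,248),.111,s))
Rt=rot(s["tool_rot"])
for p in [plane("wrist",(x+(w-1)/2,y+(h-1)/2),.138,s)[0],plane("wrist",(314.5,248),.111,s)[0]]: print((p-s["tool_pos"])@Rt*1000)
E
```

```text
head 300 253 31 30
[[ 0.5468 -0.2134  0.138 ]] [[ 0.5501 -0.212   0.111 ]]
[-2.6853 -0.1145 63.3422]
[ 0.9429 -0.4921 90.3409]
```

Emit:
play_rows(steps=[[[-0.5,-0.3,15,0,0,0],[-0.5,-0.3,35,0,0,0],[-0.5,-0.3,55,0,0,0],[-0.5,-0.3,70,0,0,0],[-0.5,-0.3,78,0,0,0],[-0.5,-0.3,81,0,0,0],[-0.5,-0.3,81,0,0,0],[-0.5,-0.3,81,0,0,0]]])

```text
time: 2.45
tool_pos: [0.55, -0.2121, 0.1214]
tool_rot: [0.001, 0.988, 0.156, 0.001]
contact_force: [0.5, 0.9, 0.6]
gripper_width: 0.65
grasp_force: 0.0
```

Emit:
play_rows(steps=[[[0,0,0,0,0,0],[0,0,0,0,0,0],[0,0,0,0,0,0],[0,0,0,0,0,0],[0,0,0,0,0,0],[0,0,0,0,0,0],[0,0,0,0,0,0],[0,0,0,0,0,0]]], claw=-1)

```text
time: 3.12
tool_pos: [0.5503, -0.2117, 0.1215]
tool_rot: [0.001, 0.988, 0.156, 0.001]
contact_force: [0.1, 0.7, 6.0]
gripper_width: 0.21
grasp_force: 58.9
```

Emit:
play_rows(steps=[[[0,0,-5,0,0,0],[0,0,-15,0,0,0],[0,0,-28,0,0,0],[0,0,-42,0,0,0],[0,0,-60,0,0,0],[0,0,-80,0,0,0],[0,0,-100,0,0,0],[0,0,-120,0,0,0],[0,0,-135,0,0,0],[0,0,-140,0,0,0],[0,0,-140,0,0,0],[0,0,-140,0,0,0]]])

```text
time: 4.12
tool_pos: [0.5494, -0.2112, 0.2604]
tool_rot: [-0.0, 0.988, 0.156, -0.0]
contact_force: [0.5, -0.3, -2.2]
gripper_width: 0.21
grasp_force: 58.8
```

```bash
python3 - <<'E'
from h import *
np.set_printoptions(precision=4,suppress=True)
s=manip.state();print(s["tool_pos"],s["tool_rot"],s["contact_force"],s["gripper_width"],s["grasp_force"],s["joint_pos"])
o=[]
for n in ["scene","side"]:
    i,D=vision.grab_frame(n);np.savez(f"pics/{n}2.npz",i=i,d=D)
    K,Rw,e=campose(n);c=Rw.T@(s["tool_pos"]-e);u=(K@c)[:2]/c[2];print(n,u)
    x,y=int(np.clip(u[0]-50,0,540)),int(np.clip(u[1]-40,0,360))
    o.append(cv2.resize(i[y:y+120,x:x+100],None,fx=4,fy=4,interpolation=cv2.INTER_CUBIC));print(x,y)
cv2.imwrite("pics/g2.png",np.hstack(o))
E
```

```text
[ 0.5494 -0.2112  0.2604] [-0.0001  0.9877  0.1563 -0.0001] [ 0.4953 -0.2948 -2.1915] 0.20971329505949993 58.80514861537449 [-0.4935 -0.0489  1.6663  0.0001  1.5244  0.7635]
scene [439.8758 201.142 ]
389 161
side [421.3444 159.1926]
371 119
```

View pics/g2.png

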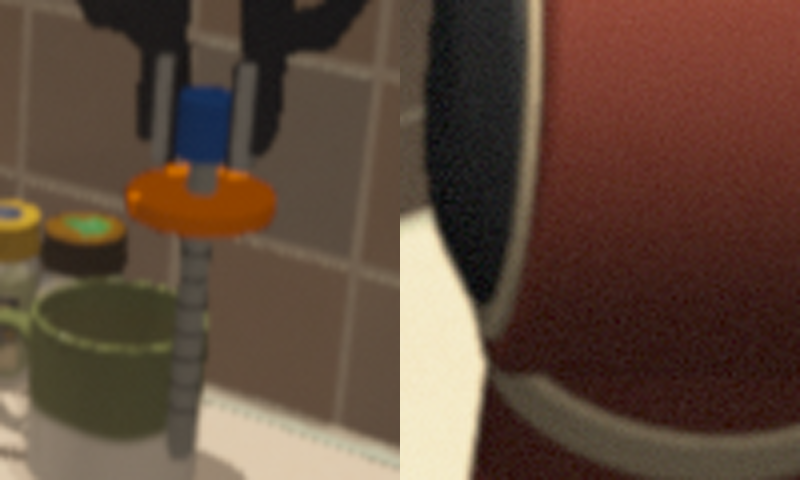

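The left crop shows the head held between the pads with the collar below it. The rod ends at scene (434,274.8), and the head centre is at (440.2,192.2). The arm hides the gauge from the side camera. I'll check that the rod is vertical and take a wrist look.

```bash
python3 - <<'E'
from h import *
np.set_printoptions(precision=4,suppress=True)
s=manip.state()
K,Rw,e=campose("scene");t=s["tool_pos"]
f=lambda p:(lambda c:(K@c)[:2]/c[2])(Rw.T@(p-e))
for dz in (.0135,0,-.1115): print(dz,f(t+[0,0,dz]), f(t+[.005,0,dz])-f(t+[0,0,dz]),f(t+[0,.005,dz])-f(t+[0,0,dz]))
i=np.load("pics/scene2.npz")["i"]
g=cv2.cvtColor(i,cv2.COLOR_BGR2HSV)
m=cv2.inRange(g,(100,110,30),(130,255,255));m[:170]=0;m[215:]=0;m[:,:420]=0;m[:,460:]=0
print("head",cv2.boundingRect(m))
m=cv2.inRange(g,(5,190,120),(18,255,255));m[:190]=0;m[230:]=0;m[:,:410]=0;m[:,470:]=0
print("collar",cv2.boundingRect(m))
E
```

```text
0.0135 [440.2326 192.8187] [ 1.9811 -0.9339] [-3.2931 -0.7981]
0 [439.4193 202.3698] [ 1.9688 -0.9733] [-3.262  -0.8374]
-0.1115 [433.1845 275.5905] [ 1.872  -1.2492] [-3.026  -1.1129]
head (433, 182, 14, 20)
collar (416, 202, 42, 19)
```

The rod is vertical to within about 1 px. Moving above the hole.

Emit:
play_rows(steps=[[[5,-15,0,0,0,0],[13,-45,0,0,0,0],[23,-77,0,0,0,0],[33,-110,0,0,0,0],[43,-143,0,0,0,0],[53,-177,0,0,0,0],[63,-211,0,0,0,0],[73,-245,0,0,0,0],[83,-278,0,0,0,0],[93,-311,0,0,0,0],[101,-340,0,0,0,0],[106,-356,0,0,0,0]]])

```text
time: 5.22
tool_pos: [0.5389, 0.1636, 0.259]
tool_rot: [-0.001, 0.987, 0.158, -0.001]
contact_force: [-0.5, -0.4, -1.9]
gripper_width: 0.21
grasp_force: 58.9
```

Emit:
play_rows(steps=[[[2.5,-8,0,0,0,0],[2.5,-8,0,0,0,0],[2.5,-8,0,0,0,0],[2.5,-8,0,0,0,0],[2.5,-8,0,0,0,0]]])

```text
time: 5.63
tool_pos: [0.5405, 0.1672, 0.2601]
tool_rot: [0.0, 0.988, 0.155, -0.0]
contact_force: [0.1, -0.1, -1.0]
gripper_width: 0.208
grasp_force: 58.9
```

```bash
python3 - <<'E'
from h import *
np.set_printoptions(precision=4,suppress=True)
s=manip.state();print(s["tool_pos"],s["tool_rot"],s["contact_force"],s["gripper_width"],s["grasp_force"])
i,D=vision.grab_frame("wrist");np.savez("pics/w3.npz",i=i,d=D)
cv2.imwrite("pics/w3.png",cv2.resize(i[100:400,180:480],None,fx=2,fy=2,interpolation=cv2.INTER_CUBIC))
i,D=vision.grab_frame("scene");np.savez("pics/s3.npz",i=i,d=D)
E
```

```text
[0.5405 0.1672 0.2601] [ 0.0002  0.9879  0.1554 -0.0002] [ 0.0877 -0.0833 -0.9746] 0.20818231172205934 58.94373415080679
```

View pics/w3.png

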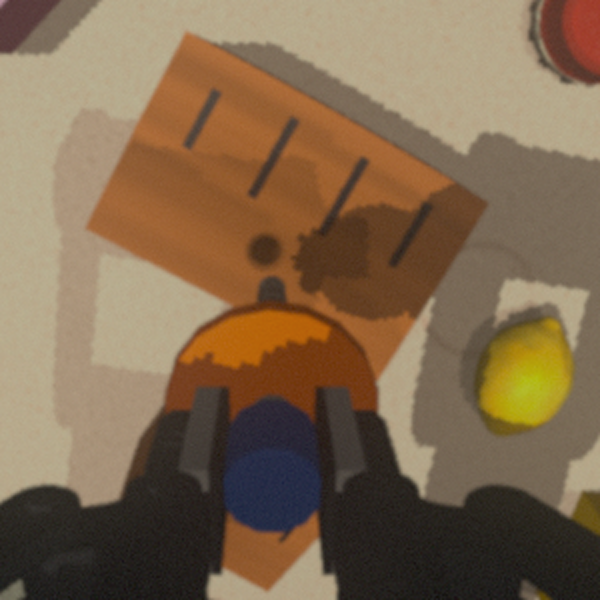

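The hole is at crop (264,250), which is full-frame (312,225). The rod tip shows at crop (271,284), which is (315.5,242). Comparing the two with the same camera.

```bash
python3 - <<'E'
from h import *
np.set_printoptions(precision=4,suppress=True)
s=manip.state();Rt=rot(s["tool_rot"])
i=np.load("pics/w3.npz")["i"];g=cv2.cvtColor(i,cv2.COLOR_BGR2GRAY)
r=g[212:238,298:326];_,m=cv2.threshold(r,0,255,cv2.THRESH_BINARY_INV|cv2.THRESH_OTSU)
k,l,st,ce=cv2.connectedComponentsWithStats(m)
for j in range(1,k): print(st[j],ce[j]+[298,212])
j=l[13,14];h=ce[j]+[298,212] if j else np.array([312,225])
# tip location
for p,z in [(h,.11),((315.5,242),.149)]:
    q=plane("wrist",p,z,s)[0];print(p,q,(q-s["tool_pos"])@Rt*1000)
i=np.load("pics/s3.npz")["i"]
cv2.imwrite("pics/s3c.png",cv2.resize(i[130:260,210:320],None,fx=4.6,fy=4.6,interpolation=cv2.INTER_CUBIC))
E
```

```text
[  6   5  17  16 217] [311.8986 224.5622]
[311.8986 224.5622] [0.5417 0.1706 0.11  ] [  2.0417  -2.7977 150.3218]
(315.5, 242) [0.5395 0.1668 0.149 ] [ -1.1669   0.1542 111.3225]
```

View pics/s3c.png

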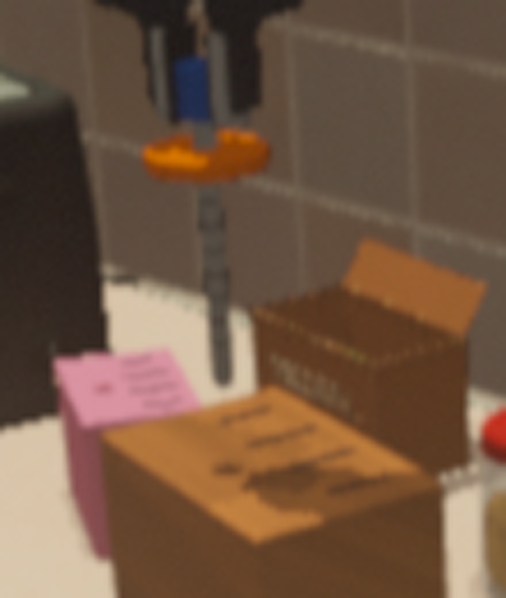

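```bash
python3 - <<'E'
from h import *
s=manip.state();Rt=rot(s["tool_rot"])
a=plane("scene",(258.5,213.1),.149)[0];b=plane("scene",(259.8,232),.11)[0];print(a,b,(b-a)@Rt*1000)
E
```

```text
[0.53990368 0.16610209 0.149     ] [0.53931002 0.16564662 0.11      ] [-0.7026965   0.24450064 39.00008111]
```

The wrist and scene views disagree by about 3 mm. I'll move half the correction, go down to just above the block and compare again.

Emit:
play_rows(steps=[[[1,-1,10,0,0,0],[1.8,-1.8,22,0,0,0],[1.8,-1.8,30,0,0,0],[1.8,-1.8,33,0,0,0],[1.8,-1.8,33,0,0,0],[1.8,-1.8,33,0,0,0],[1.8,-1.8,33,0,0,0]]])

```text
time: 6.32
tool_pos: [0.5418, 0.1707, 0.2277]
tool_rot: [-0.0, 0.988, 0.156, 0.0]
contact_force: [0.3, 0.3, -1.2]
gripper_width: 0.204
grasp_force: 58.9
```

```bash
python3 - <<'E'
from h import *
s=manip.state();print(s["tool_pos"],s["tool_rot"],s["contact_force"])
i,D=vision.grab_frame("wrist");np.savez("pics/w4.npz",i=i)
j,D=vision.grab_frame("scene");np.savez("pics/s4.npz",i=j)
A=cv2.resize(i[185:255,285:345],(390,455),interpolation=cv2.INTER_CUBIC);B=cv2.resize(j[190:260,230:290],(390,455),interpolation=cv2.INTER_CUBIC)
cv2.imwrite("pics/c4.png",np.hstack([A,B]))
E
```

```text
[0.54180283 0.17069967 0.22767541] [-9.57445283e-06  9.87712291e-01  1.56282830e-01  3.26455327e-04] [ 0.29868711  0.25238073 -1.22575666]
```

View pics/c4.png

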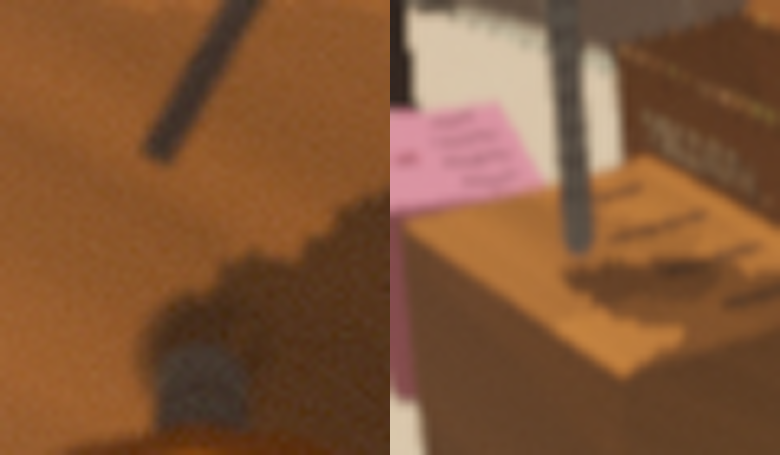

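In the left crop, the hole's dark rim starts at x≈145 and its top is at about row 285, with the tip centred at x≈203. In the right crop, the tip is at scene (258.9,228.5), just above the hole at (259.8,232).

```bash
python3 - <<'E'
from h import *
np.set_printoptions(precision=2,suppress=True)
s=manip.state();Rt=rot(s["tool_rot"]);T=s["tool_pos"];L=lambda p:((p-T)@Rt*1000)
print("tip w",L(plane("wrist",(285+203/6.5,185+362/6.5),.1165,s)[0]))
print("hole w",L(plane("wrist",(285+203/6.5,185+340/6.5),.11,s)[0]),"prev",L(np.array([.5417,.1706,.11])))
print("tip s",L(plane("scene",(258.9,228.3),.1165)[0]),"hole s",L(plane("scene",(259.8,232),.11)[0]))
E
```

```text
tip w [ -0.26   0.68 111.55]
hole w [  0.41   0.69 118.05] prev [ -0.41   0.   118.05]
tip s [ -2.13   1.15 111.55] hole s [ -4.22   3.98 118.05]
```

Emit:
play_rows(steps=[[[0,0.2,2,0,0,0],[0,0.2,4,0,0,0],[0,0.2,6,0,0,0],[0,0.2,8,0,0,0],[0,0.2,9,0,0,0],[0,0.2,9,0,0,0]]])

```text
time: 6.92
tool_pos: [0.5414, 0.1704, 0.2177]
tool_rot: [-0.0, 0.988, 0.156, -0.0]
contact_force: [0.1, 0.4, -1.1]
gripper_width: 0.212
grasp_force: 58.9
```

Emit:
play_rows(steps=[[[0,0,1.5,0,0,0],[0,0,3,0,0,0],[0,0,4.5,0,0,0],[0,0,6,0,0,0],[0,0,7,0,0,0],[0,0,7,0,0,0]]])

```text
time: 7.42
tool_pos: [0.5415, 0.1704, 0.2109]
tool_rot: [0.0, 0.988, 0.156, -0.0]
contact_force: [-0.0, -0.1, -2.5]
gripper_width: 0.209
grasp_force: 58.9
```

It's in the hole without touching the sides. Descending.

Emit:
play_rows(steps=[[[0,0,4,0,0,0],[0,0,10,0,0,0],[0,0,16,0,0,0],[0,0,22,0,0,0],[0,0,28,0,0,0],[0,0,34,0,0,0],[0,0,40,0,0,0],[0,0,45,0,0,0],[0,0,49,0,0,0],[0,0,52,0,0,0],[0,0,53,0,0,0],[0,0,53,0,0,0]]])

```text
time: 8.42
tool_pos: [0.5416, 0.1704, 0.1581]
tool_rot: [-0.0, 0.988, 0.156, -0.0]
contact_force: [0.4, 0.1, -1.5]
gripper_width: 0.211
grasp_force: 58.9
```

Emit:
play_rows(steps=[[[0,0,1,0,0,0],[0,0,2,0,0,0],[0,0,3,0,0,0],[0,0,4,0,0,0],[0,0,4,0,0,0]]])

```text
time: 8.83
tool_pos: [0.5415, 0.1704, 0.1541]
tool_rot: [-0.0, 0.988, 0.156, -0.0]
contact_force: [0.1, 0.1, -1.7]
gripper_width: 0.207
grasp_force: 58.9
```

Emit:
play_rows(steps=[[[0,0,1,0,0,0],[0,0,2,0,0,0],[0,0,3,0,0,0],[0,0,3.5,0,0,0],[0,0,3.5,0,0,0]]])

```text
time: 9.25
tool_pos: [0.5415, 0.1704, 0.1506]
tool_rot: [-0.0, 0.988, 0.156, -0.0]
contact_force: [0.6, 0.1, -1.9]
gripper_width: 0.208
grasp_force: 58.9
```

Emit:
play_rows(steps=[[[0,0,0.5,0,0,0],[0,0,1,0,0,0],[0,0,1,0,0,0]]])

```text
time: 9.5
tool_pos: [0.5416, 0.1704, 0.1497]
tool_rot: [-0.0, 0.988, 0.156, -0.0]
contact_force: [0.0, -0.2, -1.8]
gripper_width: 0.208
grasp_force: 58.9
```

Emit:
play_rows(steps=[[[0,0,0.5,0,0,0],[0,0,1,0,0,0],[0,0,1,0,0,0]]])

```text
time: 9.75
tool_pos: [0.5416, 0.1704, 0.1487]
tool_rot: [-0.0, 0.988, 0.156, -0.0]
contact_force: [0.1, 0.1, -0.9]
gripper_width: 0.21
grasp_force: 58.9
```

Emit:
play_rows(steps=[[[0,0,0.5,0,0,0],[0,0,1,0,0,0],[0,0,1,0,0,0]]])

```text
time: 10.0
tool_pos: [0.5416, 0.1704, 0.1477]
tool_rot: [-0.0, 0.988, 0.156, -0.0]
contact_force: [-0.4, 0.4, -2.0]
gripper_width: 0.211
grasp_force: 58.9
```

Emit:
play_rows(steps=[[[0,0,0.5,0,0,0],[0,0,1,0,0,0],[0,0,1,0,0,0]]])

```text
time: 10.25
tool_pos: [0.5416, 0.1704, 0.1467]
tool_rot: [0.0, 0.988, 0.156, -0.0]
contact_force: [0.4, 0.3, -1.8]
gripper_width: 0.21
grasp_force: 58.9
```

Emit:
play_rows(steps=[[[0,0,0.5,0,0,0],[0,0,1,0,0,0],[0,0,1,0,0,0]]])

```text
time: 10.5
tool_pos: [0.5416, 0.1704, 0.1457]
tool_rot: [0.0, 0.988, 0.156, -0.0]
contact_force: [0.1, 0.6, -1.2]
gripper_width: 0.212
grasp_force: 58.9
```

Emit:
play_rows(steps=[[[0,0,0.5,0,0,0],[0,0,1,0,0,0],[0,0,1,0,0,0]]])

```text
time: 10.75
tool_pos: [0.5416, 0.1704, 0.1446]
tool_rot: [0.0, 0.988, 0.156, -0.0]
contact_force: [-0.3, -0.1, 0.1]
gripper_width: 0.209
grasp_force: 58.9
```

Emit:
play_rows(steps=[[[0,0,0.2,0,0,0],[0,0,0.2,0,0,0],[0,0,0.2,0,0,0]]])

```text
time: 11.0
tool_pos: [0.5416, 0.1704, 0.1446]
tool_rot: [-0.0, 0.988, 0.156, -0.0]
contact_force: [-0.4, -0.2, -1.3]
gripper_width: 0.209
grasp_force: 58.9
```

Emit:
play_rows(steps=[[[0,0,0.2,0,0,0],[0,0,0.4,0,0,0],[0,0,0.4,0,0,0]]])

```text
time: 11.25
tool_pos: [0.5416, 0.1704, 0.1442]
tool_rot: [0.0, 0.988, 0.156, -0.0]
contact_force: [-0.1, -0.0, -0.8]
gripper_width: 0.206
grasp_force: 58.9
```

Emit:
play_rows(steps=[[[0,0,0.3,0,0,0],[0,0,0.6,0,0,0],[0,0,0.6,0,0,0]]])

```text
time: 11.5
tool_pos: [0.5416, 0.1704, 0.1435]
tool_rot: [-0.0, 0.988, 0.156, -0.0]
contact_force: [-0.8, -0.0, -0.6]
gripper_width: 0.208
grasp_force: 58.9
```

Emit:
play_rows(steps=[[[0,0,0.3,0,0,0],[0,0,0.6,0,0,0],[0,0,0.6,0,0,0]]])

```text
time: 11.75
tool_pos: [0.5416, 0.1704, 0.1429]
tool_rot: [0.0, 0.988, 0.156, -0.0]
contact_force: [-0.3, -0.6, -1.4]
gripper_width: 0.212
grasp_force: 58.9
```

```bash
cat > avg.py <<'E'
from h import *
F=[];Z=[]
for k in range(8):
    vision.grab_frame("scene");s=manip.state();F.append(s["contact_force"]);Z.append(s["tool_pos"])
print(s["time"],np.mean(F,0).round(2),np.std(F,0).round(2),np.mean(Z,0).round(5),s["ft_torque"])
E
python3 avg.py
```

```text
12.15 [-0.2  -0.02 -1.7 ] [0.44 0.6  0.23] [0.54164 0.17043 0.143  ] [ 0.00795045  0.03461607 -0.00899939]
```

Not touching yet: the weight is still fully carried. Continuing.

Emit:
play_rows(steps=[[[0,0,0.3,0,0,0],[0,0,0.6,0,0,0],[0,0,0.9,0,0,0],[0,0,0.9,0,0,0]]])

```text
time: 12.48
tool_pos: [0.5416, 0.1704, 0.142]
tool_rot: [-0.0, 0.988, 0.156, -0.0]
contact_force: [-0.2, -0.3, -1.7]
gripper_width: 0.211
grasp_force: 58.9
```

Emit:
play_rows(steps=[[[0,0,0.3,0,0,0],[0,0,0.6,0,0,0],[0,0,0.9,0,0,0],[0,0,0.9,0,0,0]]])

```text
time: 12.82
tool_pos: [0.5416, 0.1704, 0.1411]
tool_rot: [-0.0, 0.988, 0.156, -0.0]
contact_force: [0.2, -0.5, -1.2]
gripper_width: 0.215
grasp_force: 58.9
```

Emit:
play_rows(steps=[[[0,0,0.3,0,0,0],[0,0,0.6,0,0,0],[0,0,0.9,0,0,0],[0,0,0.9,0,0,0]]])

```text
time: 13.15
tool_pos: [0.5416, 0.1704, 0.1402]
tool_rot: [0.0, 0.988, 0.156, -0.0]
contact_force: [0.1, 0.0, -1.9]
gripper_width: 0.212
grasp_force: 58.9
```

Emit:
play_rows(steps=[[[0,0,0.3,0,0,0],[0,0,0.6,0,0,0],[0,0,0.9,0,0,0],[0,0,0.9,0,0,0]]])

```text
time: 13.48
tool_pos: [0.5416, 0.1704, 0.1393]
tool_rot: [0.0, 0.988, 0.156, -0.0]
contact_force: [-0.3, -0.3, -1.2]
gripper_width: 0.209
grasp_force: 58.9
```

Emit:
play_rows(steps=[[[0,0,0.3,0,0,0],[0,0,0.6,0,0,0],[0,0,0.9,0,0,0],[0,0,0.9,0,0,0]]])

```text
time: 13.82
tool_pos: [0.5421, 0.1705, 0.1392]
tool_rot: [-0.0, 0.988, 0.156, 0.001]
contact_force: [-0.8, 0.1, 1.4]
gripper_width: 0.209
grasp_force: 59.3
```

```bash
python3 avg.py
```

```text
14.2167 [-0.24 -0.02  2.85] [0.41 0.25 1.36] [0.54202 0.17053 0.13915] [ 0.03422085  0.10575859 -0.00596725]
```

The tip is on the bottom, held with about 4.5 N for 0.4 s, at a depth of about 82 mm. Releasing to about 31 mm opening so the fingertips stay over the collar.

Emit:
play_rows(steps=[[[0,0,-0.5,0,0,0],[0,0,-0.5,0,0,0],[0,0,-0.5,0,0,0],[0,0,-0.5,0,0,0],[0,0,-0.5,0,0,0]]], claw=-0.26)

```text
time: 14.63
tool_pos: [0.5414, 0.1704, 0.1386]
tool_rot: [0.0, 0.988, 0.156, -0.0]
contact_force: [-0.1, 0.7, 0.3]
gripper_width: 0.373
grasp_force: 0.0
```

```bash
python3 - <<'E'
from h import *
np.set_printoptions(precision=4,suppress=True)
s=manip.state();print(s["tool_pos"],s["contact_force"],s["gripper_width"],s["grasp_force"])
i,D=vision.grab_frame("wrist");j,D=vision.grab_frame("scene")
A=cv2.resize(i[190:370,235:395],(400,450),interpolation=cv2.INTER_CUBIC);B=cv2.resize(j[165:255,220:300],(400,450),interpolation=cv2.INTER_CUBIC)
cv2.imwrite("pics/c5.png",np.hstack([A,B]))
E
```

```text
[0.5414 0.1704 0.1386] [-0.1397  0.6962  0.2944] 0.3726798081877753 0.0
```

View pics/c5.png

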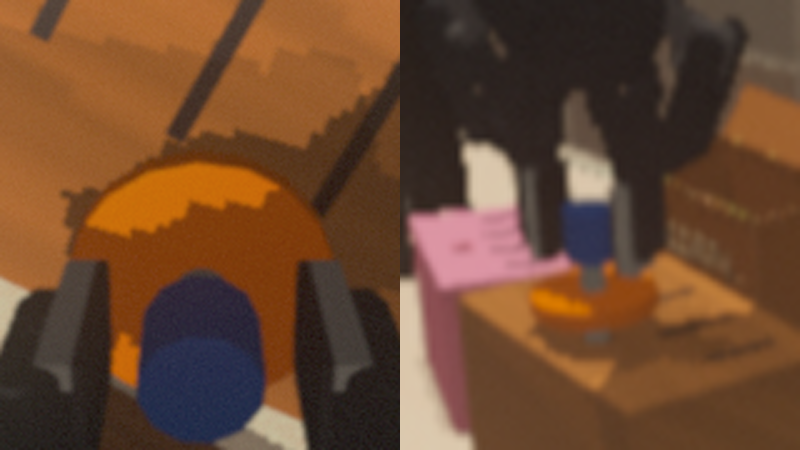

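The gauge stands upright and released, with the fingers either side of the head and above the collar's rim. Pushing down in small steps.

Emit:
play_rows(steps=[[[0,0,2,0,0,0],[0,0,4,0,0,0],[0,0,6,0,0,0],[0,0,7,0,0,0],[0,0,7,0,0,0]]])

```text
time: 15.15
tool_pos: [0.5413, 0.1704, 0.1314]
tool_rot: [0.0, 0.988, 0.156, -0.0]
contact_force: [-0.4, -0.4, -0.1]
gripper_width: 0.371
grasp_force: 0.0
```

Emit:
play_rows(steps=[[[0,0,1,0,0,0],[0,0,2,0,0,0],[0,0,3,0,0,0],[0,0,3,0,0,0]]])

```text
time: 15.48
tool_pos: [0.5417, 0.1704, 0.129]
tool_rot: [0.0, 0.988, 0.156, 0.0]
contact_force: [0.2, -0.2, -0.4]
gripper_width: 0.371
grasp_force: 0.0
```

Emit:
play_rows(steps=[[[0,0,1,0,0,0],[0,0,2,0,0,0],[0,0,2,0,0,0]]])

```text
time: 15.73
tool_pos: [0.5423, 0.1706, 0.128]
tool_rot: [-0.0, 0.988, 0.156, 0.001]
contact_force: [-0.8, 1.0, 4.9]
gripper_width: 0.37
grasp_force: 2.4
```

Emit:
play_rows(steps=[[[0,0,1,0,0,0],[0,0,2,0,0,0],[0,0,3,0,0,0],[0,0,4,0,0,0],[0,0,4,0,0,0]]])

```text
time: 16.15
tool_pos: [0.5416, 0.1704, 0.1228]
tool_rot: [0.0, 0.988, 0.156, -0.0]
contact_force: [0.1, 0.3, 4.3]
gripper_width: 0.371
grasp_force: 2.2
```

Emit:
play_rows(steps=[[[0,0,0.7,0,0,0],[0,0,1.4,0,0,0],[0,0,2,0,0,0],[0,0,2,0,0,0]]])

```text
time: 16.48
tool_pos: [0.5416, 0.1704, 0.1208]
tool_rot: [0.0, 0.988, 0.156, -0.0]
contact_force: [0.6, 0.2, 4.0]
gripper_width: 0.372
grasp_force: 2.1
```

Emit:
play_rows(steps=[[[0,0,0.7,0,0,0],[0,0,1.4,0,0,0],[0,0,2,0,0,0],[0,0,2,0,0,0]]])

```text
time: 16.82
tool_pos: [0.5416, 0.1704, 0.1188]
tool_rot: [0.0, 0.988, 0.156, -0.0]
contact_force: [0.4, -0.1, 4.1]
gripper_width: 0.375
grasp_force: 2.1
```

Emit:
play_rows(steps=[[[0,0,0.5,0,0,0],[0,0,1,0,0,0],[0,0,1,0,0,0]]])

```text
time: 17.07
tool_pos: [0.5416, 0.1704, 0.1179]
tool_rot: [0.0, 0.988, 0.156, -0.0]
contact_force: [0.1, -0.3, 3.9]
gripper_width: 0.367
grasp_force: 2.2
```

Emit:
play_rows(steps=[[[0,0,0.5,0,0,0],[0,0,1,0,0,0],[0,0,1,0,0,0]]])

```text
time: 17.32
tool_pos: [0.5418, 0.1705, 0.1175]
tool_rot: [-0.0, 0.988, 0.156, 0.0]
contact_force: [-0.6, 0.4, 5.7]
gripper_width: 0.371
grasp_force: 3.2
```

```bash
python3 avg.py
```

```text
17.7167 [-0.6  -0.36  6.42] [0.35 0.47 0.53] [0.54175 0.17046 0.11743] [-0.05878529  0.07686464 -0.02932882]
```

Emit:
play_rows(steps=[[[0,0,0.4,0,0,0],[0,0,0.8,0,0,0],[0,0,0.8,0,0,0]]])

```text
time: 17.97
tool_pos: [0.5418, 0.1704, 0.1174]
tool_rot: [0.0, 0.988, 0.156, -0.0]
contact_force: [-2.1, -1.1, 10.8]
gripper_width: 0.375
grasp_force: 5.0
```

```bash
python3 avg.py
```

```text
18.3667 [-2.66 -0.37  9.95] [0.54 0.25 0.59] [0.54179 0.17046 0.11742] [-0.13493467  0.42867222  0.02983114]
```

The collar is seated: total press is about 10 N, so about 5–6 N on the block. Retreating.

Emit:
play_rows(steps=[[[0,0,-1,0,0,0],[0,0,-2.5,0,0,0],[0,0,-5,0,0,0],[0,0,-7,0,0,0],[0,0,-7,0,0,0]]])

```text
time: 18.78
tool_pos: [0.5413, 0.1704, 0.1229]
tool_rot: [-0.0, 0.988, 0.156, -0.0]
contact_force: [0.8, 1.1, 1.1]
gripper_width: 0.375
grasp_force: 0.0
```

Emit:
play_rows(steps=[[[0,0,0,0,0,0],[0,0,0,0,0,0],[0,0,0,0,0,0],[0,0,-10,0,0,0],[0,0,-25,0,0,0],[0,0,-45,0,0,0],[0,0,-65,0,0,0],[0,0,-85,0,0,0],[0,0,-100,0,0,0],[0,0,-100,0,0,0],[0,0,-100,0,0,0]]], claw=0.2)

```text
time: 19.7
tool_pos: [0.5423, 0.1705, 0.2247]
tool_rot: [-0.0, 0.988, 0.156, 0.001]
contact_force: [1.0, 0.1, -0.2]
gripper_width: 0.597
grasp_force: 0.0
```

```bash
python3 - <<'E'
from h import *
np.set_printoptions(precision=4,suppress=True)
s=manip.state();print(s["tool_pos"],s["contact_force"],s["gripper_width"])
i,D=vision.grab_frame("wrist");j,D=vision.grab_frame("scene")
A=cv2.resize(i[160:340,235:395],(400,450),interpolation=cv2.INTER_CUBIC);B=cv2.resize(j[165:255,220:300],(400,450),interpolation=cv2.INTER_CUBIC)
cv2.imwrite("pics/c6.png",np.hstack([A,B]))
E
```

```text
[0.5423 0.1705 0.2247] [ 0.9551  0.0672 -0.1897] 0.5971169246322261
```

View pics/c6.png

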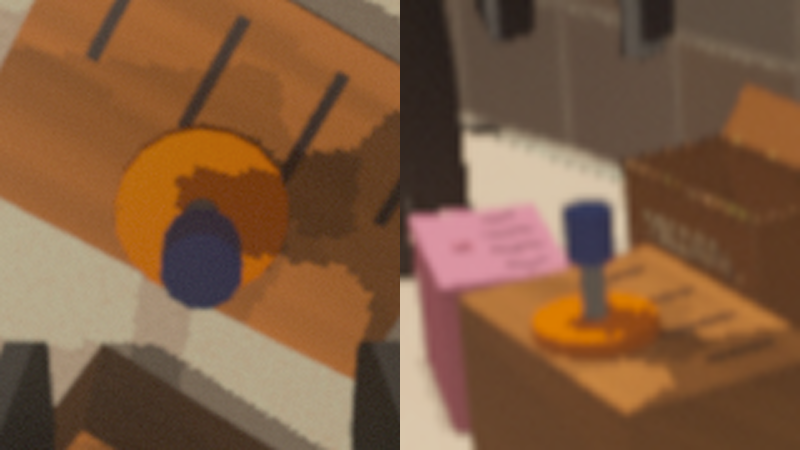

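The collar lies flat on the block, the gauge stands upright and the fingers are clear. Handing in.

```bash
python3 -c "
from plant import order
print(order.job_done())"
```

```text
the job is handed in; nothing more can be done
None
```

I handed the job in with the gauge standing upright on the bottom of the hole and its collar flat on the block; by the arm's position at first touch the hole is about 82 mm deep, and no verdict came back.

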